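# Bring a wheel's valve to the top

### The arm

A 7-joint arm with a two-finger parallel gripper is mounted at the origin on the work surface. World frame = base frame: x ahead of the robot, y to its left, z up, the work surface at z = 0. Lengths are in m, angles in rad, forces in N, time in s.
With the tool pointing down it reaches from about 0.425 to 0.925 m from the base axis. Payload 6.8 kg.
Tool frame: the origin (TCP) lies on the centre line of the jaws, within the pads' length; the fingertips stand 14 mm ahead of it and the grasp point (between the pads) lies 5 mm behind it (r.tips_ahead is the distance from the TCP to the fingertips, in m); z points along the fingers, y is the line along which they close (so a half turn about z gives the same grasp; the last joint's range is limited). The gripper opens to 85 mm and grips with 20 to 120 N. Pads are 22 mm wide; open, the fingers measure 114 mm over their backs; the gripper's body (76 mm by 85 mm) begins 54 mm behind the grasp point. The pads swing forward as they close: fully open they stand 13 mm farther back than shut.
Start: joints at [1.225, 0.477, 0.022, 1.555, -0.011, 1.109, -0.083], TCP at [0.159, -0.656, 0.245] pointing down, gripper open.
Joint ranges: [-2.96, 2.96], [-0.34, 2.1], [-1.41, 1.46], [0.24, 2.44], [-1.37, 4.51], [0.17, 1.92], [-2.96, 2.96]. Speed limits (rad/s): [2.39, 2.39, 3.14, 3.14, 3.14, 3.14, 3.14].

### API

Orientations are given as a rotation vector (axis times angle).
In Python, from bench import r, eyes gives the robot as it stands.
- The arm moves only by the tool step_arm, never from a script. Its argument "rows" is a list of rows, each a list of 6 numbers: the shift along the world's x, y, z in units of 60 cm (1.0 is 60 cm), then the turn, a rotation vector about the world's x, y, z in units of pi rad (1.0 is pi rad). In form: [[x, y, z, rx, ry, rz], ...]. A call has 1 to 5 rows; each row is the pose to reach, as a shift and turn from the pose commanded when the call began, turning the shorter way round; what a row does not reach only later rows make up. A row lasts 1/12 s, in which the tool goes at most 41.7 mm and 7.16 degrees, less where a joint would pass 70% of its speed; a pose out of reach is approached as far as the arm can. A call with a number of a shift or a turn outside -1 to 1 is refused whole. A call with a gripper value outside its range is refused whole. "jaw" is the closure, from 0 (fully open) to 1 (shut), set as the call begins (left out, the last holds). The fingers move at their own pace and stop on an object; "squeeze" is the grip in N (left out, the last holds). Time passes only in rows, so rows that repeat a pose let the fingers close. It gives the time, the measured TCP pose, the force, the opening and the grip force at its end, in the units of the state.
- r.get_obs(): the state, without advancing time (a new reading comes with each control period).
- eyes.grab_frame(name): name is "side" or "top"; returns the picture (384x512x3 uint8, red, green, blue); there is no depth.
- eyes.camera_info(name): a dict with "mtx" (3x3 intrinsics, pixels), "k1" (the pictures are not rectified: a ray, as slopes to the right and down, at radius r is drawn at 1 + k1 r^2 times it, then the intrinsics apply), "extrinsics" (4x4, takes a point from camera to world coordinates). Camera axes: x right, y down, z forward; pixel columns grow to the right and rows downward; lengths in m; the calibration is good to about 2 mm. A picture is of the moment at which its call begins. camera_info takes no time and is no camera call.
- r.hand_in(): hands the job in; it is judged then, once.
The state is a dict: "clock": time; "joints": joint angles; "qvel": joint speeds; "tau": joint torques, N m; "tcp_pos": TCP position; "orientation": TCP orientation; "contact_force": force on the tool from outside, world axes, zero at the start; "moment": the same for the moment, N m; "grip_width": finger opening in m; "gripper_force": force on a finger pad.
Only numpy, scipy, OpenCV 4.12 (cv2) and the standard library are available. Lean on these libraries where they do the work, as an engineer would, in place of code of your own. Each camera call takes 0.05 s, during which the arm holds its last target. There are 200 camera calls.

### The job

The spoked wheel in the blue stand is about to have its tyre pumped up: push its spokes round clockwise (as you face the wheel from the robot's side), one spoke after another, until the red-capped valve stem stands straight up at the top of the wheel, then let go and move clear. Do not push on the valve stem or drag the tyre, do not take the wheel the other way round (a small correction back is fine), and leave everything else on the bench where it is.

Things in the scene. Friction and masses are not known exactly. Their poses are not given: they have to be found in the camera images.
- wheel (a joint): Wheel's turning angle, rad, no stops. 0 = valve stem at the very top (12 o'clock); grows clockwise as seen from the robot facing the wheel: -1.57 = stem at 9 o'clock (robot's left), -3.14 = 6 o'clock (low edge, nearest the robot), -4.71 = 3 o'clock. Starts between -4.2 and -3.0. Turns stiffly (0.2 N m dry friction, about 3 N at 68 mm radius) and stays where it is left.
- stand: Blue steel wheel stand, fixed, base plate 300 x 400 x 12 mm; origin: underside centre, right below the hub; yaw varies. Its x points away from the robot, y to the robot's left, z up. The wheel leans back: in this frame 'up' in its plane is (0.819, 0, 0.574) (35 degrees above level), 'right' is (0, -1, 0), and its face looks along (-0.574, 0, 0.819), to the robot and up.
- hub (a point): Centre of the wheel: on its axle, in the wheel's mid-plane, 180 mm above the bench; fixed. Behind the wheel stand only the spindle (22 mm radius about the axle) and a pedestal below it: in the upper half the openings between the spokes are free 50 mm deep and more.
- crossbar (a point): Middle of the stand's blue crossbar, 26 mm in front of the hub centre along the axle. The bar is 400 mm long along the stand's y, 22 mm wide, and lies 22 to 30 mm in front of the mid-plane (its 16 mm radius boss to 40 mm), with a 14 mm post at each end. A finger between the spokes cannot pass it from the upper half of the wheel to the lower.
- top_spot (a point): Fixed point in the wheel's mid-plane, 105 mm straight up the plane from the hub (12 o'clock): where the valve point must come.
- valve (a point): Point in the middle of the valve stem, where the red cap begins, 105 mm from the hub, in the wheel's mid-plane; turns with the wheel.
- spokes: Five straight aluminium spokes, 72 degrees apart, the stem midway between two of them (spokes at 36, 108, 180, 252, 324 degrees from the stem). Each 14 mm wide, 12 mm thick, centred on the mid-plane, from the hub (28 mm radius, 22 mm to either side) to the rim (inner radius 122 mm). Origin at the hub centre, z out of the face, x towards the stem.
- tyre: The wheel's black tyre, outer radius 162 mm, inner 132 mm, about 37 mm thick (it reaches 18 mm before and behind the mid-plane, the aluminium rim inside it 17 mm); turns with the wheel. Origin on the axle, 17 mm behind the hub centre.
- stem: The valve stem: black stub with red cap, 13 mm thick, standing inwards from the rim towards the hub, from 123 to 89 mm radius; turns with the wheel. Origin at the hub centre, x towards the stem.
- polish_bar: green bar of polishing compound, 110 x 55 x 45 mm, loose on the bench beside the stand; origin: centre of its underside, x along its length
- wrench: steel wrench lying loose on the bench beside the stand, about 170 mm long; x along its length
- can: yellow can, diameter 66 mm, 90 mm tall, loose; origin: centre of its underside
- chuck: turned steel spindle nose, 56 mm foot, 65 mm tall, standing loose; origin: centre of its underside
- bearing: steel ring bearing lying flat and loose on the low corner of the base plate of the stand, diameter 52 mm, 15 mm high; origin: centre of its underside
- brush: hand brush lying loose, handle to its -x end; about 200 mm long
- jar: glass jar with black lid, diameter 60 mm, 80 mm tall, loose; origin: centre of its underside

How it is judged:
On the way, in this order (a step that is already met when the one before it is completed fails the run):
1. a finger pushes a spoke and the wheel turns clockwise (contact force between the fingers and spokes above 0.3 N and velocity of joint wheel above 0.03 rad/s).
2. the stem comes up past the left side (9 o'clock), a finger pushing a spoke (all of step 1 and value of joint wheel between -2.2 and -0.5 rad).
At the end, for the whole second after the job is handed in: The valve point is within 13 mm of the top spot (stem within about 7 degrees of straight up) and the wheel is at rest (distance between valve and top_spot below 0.013 m and velocity of joint wheel between -0.03 and 0.03 rad/s); the robot touches nothing.
It fails at once if the wheel is taken the other way round (angle below -4.8 rad) (value of joint wheel below -4.8 rad).
It fails at once if the valve stem is pushed with more than 3 N (contact force between any of the fingers, the arm and stem above 3 N).
It fails at once if the tyre is dragged or pressed with more than 6 N (contact force between any of the fingers, the arm and tyre above 6 N).
It fails at once if a bystander is moved more than 30 mm or lifted (distance of any of polish_bar, wrench, can, chuck, bearing, brush, jar from where it was at the start of the episode above 0.03 m).
It also fails if it takes over 64 s, if anything falls off the work surface, if the arm or the gripper's body presses on something with over 40 N, if the wrist force passes 120 N, or if a joint passes its speed limit or range.

## Working session

There is one attempt and no reset: what is moved stays moved. The work goes in short steps, Python scripts to look and compute and a tool call to move; the robot and the scene stay as the last step left them, time stands still between calls to the robot, and variables do not carry over. Pictures are saved under pics/ and viewed, at most 10 in all, crops included, and the job is handed in when it is done.

Besides the shell and the picture viewer there is one more tool, called by a JSON object that holds its "op" and its "data", one argument or row to a line. step_arm: Moves the arm, as the interface text tells. Shifts and turns lie within -1 to 1; 1 stands for 60 cm of shift or pi rad of turn. Its arguments: {"type":"object","properties":{"rows":{"type":"array"},"jaw":{"type":"number"},"squeeze":{"type":"number"}},"required":["rows"]}

```bash
mkdir -p pics; python3 - <<'E'
from bench import r, eyes
import cv2,numpy as np
np.set_printoptions(precision=4,suppress=True)
for n in("side","top"):
    cv2.imwrite(f"pics/{n}0.png",eyes.grab_frame(n)[:,:,::-1]); print(n,eyes.camera_info(n))
print(r.get_obs(), r.tips_ahead)
E
ls
```

```text
side {'mtx': array([[451.0393,   0.    , 261.696 ],
       [  0.    , 451.0393, 192.1527],
       [  0.    ,   0.    ,   1.    ]]), 'k1': -0.15854804127304042, 'extrinsics': array([[-0.8143, -0.4294,  0.3905, -0.094 ],
       [-0.5804,  0.5969, -0.554 ,  0.8646],
       [ 0.0048, -0.6777, -0.7353,  1.3255],
       [ 0.    ,  0.    ,  0.    ,  1.    ]])}
top {'mtx': array([[398.8578,   0.    , 248.7733],
       [  0.    , 398.8578, 196.7974],
       [  0.    ,   0.    ,   1.    ]]), 'k1': -0.06156255820302772, 'extrinsics': array([[ 0.0013, -0.9942,  0.1076,  0.383 ],
       [-1.    , -0.0023, -0.0087,  0.0038],
       [ 0.0089, -0.1076, -0.9942,  1.3554],
       [ 0.    ,  0.    ,  0.    ,  1.    ]])}
{'clock': 0.1, 'joints': array([ 1.2249,  0.4777,  0.0223,  1.5564, -0.0115,  1.1093, -0.0831]), 'qvel': array([-0.0008, -0.0034,  0.0002, -0.0014, -0.003 ,  0.0004, -0.0006]), 'tau': array([  0.0041, -59.776 ,   1.6138, -28.1955,   0.0129,   0.0051,
         0.    ]), 'tcp_pos': array([ 0.1589, -0.6555,  0.2444]), 'orientation': array([-3.1178, -0.3725,  0.0005]), 'contact_force': array([-0.3831,  0.6645, -0.2259]), 'moment': array([-0.0005, -0.0019,  0.0292]), 'gripper_force': 0.0, 'grip_width': 0.08537523072231394} 0.014
pics
```

View pics/side0.png

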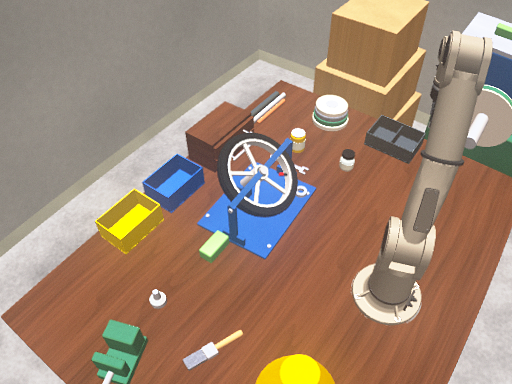

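View pics/top0.png

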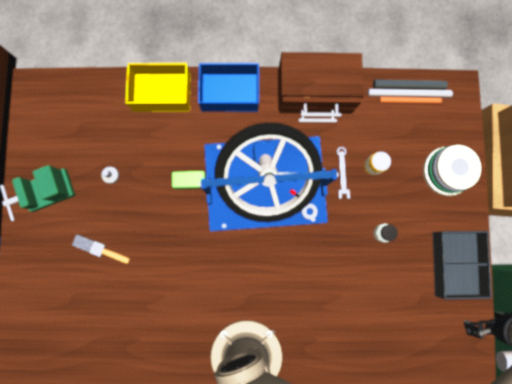

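The wheel stands at about (268,178) in the top view, with the red cap at (295,193), which is about 4–5 o'clock. The base plate corners lie near (206,143), (322,137), (327,223) and (210,229). I'll zoom in to measure it.

```bash
python3 - <<'E'
import cv2
t=cv2.imread("pics/top0.png")[110:240,190:350]
cv2.imwrite("pics/topz.png",cv2.resize(t,None,fx=4.6,fy=4.6,interpolation=cv2.INTER_CUBIC))
E
cat > h.py <<'E'
import numpy as np,cv2
from bench import r,eyes
np.set_printoptions(precision=4,suppress=True)
def ray(n,uv):
    c=eyes.camera_info(n);K=c["mtx"];x=(np.array(uv,float)-K[:2,2])/[K[0,0],K[1,1]]
    s=x.copy()
    for _ in range(20): s=x/(1+c["k1"]*(s@s))
    E=c["extrinsics"];return E[:3,3],E[:3,:3]@np.r_[s,1]
def onplane(n,uv,p,nn):
    o,d=ray(n,uv);return o+d*(((p-o)@nn)/(d@nn))
def proj(n,P):
    c=eyes.camera_info(n);E=c["extrinsics"];q=E[:3,:3].T@(np.asarray(P)-E[:3,3]);s=q[:2]/q[2]
    s=s*(1+c["k1"]*(s@s));return s@c["mtx"][:2,:2]+c["mtx"][:2,2]
E
python3 - <<'E'
from h import *
for uv in [(206,143),(322,137),(327,223),(210,229)]: print(onplane("top",uv,np.array([0,0,.012]),np.array([0,0,1.])))
E
```

```text
[0.7143 0.1395 0.012 ]
[ 0.7372 -0.2612  0.012 ]
[ 0.44   -0.2724  0.012 ]
[0.4193 0.1221 0.012 ]
```

View pics/topz.png

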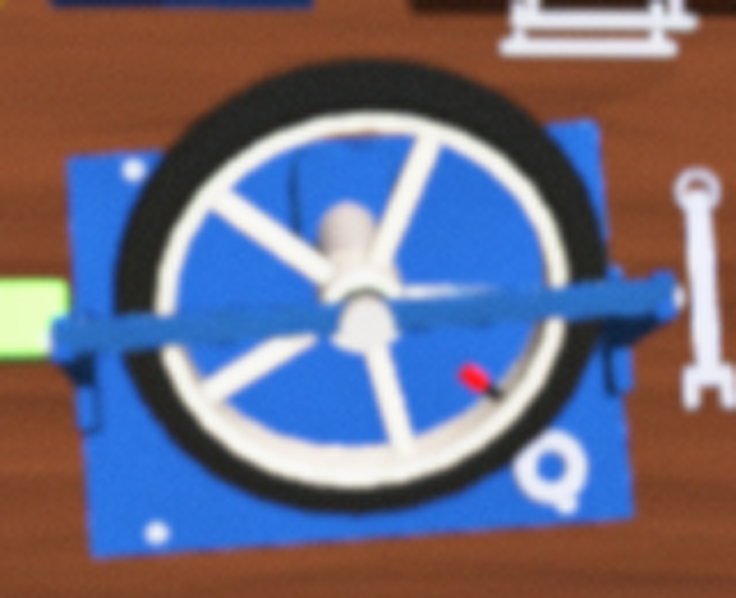

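In the zoomed view the plate corners are at (67,157), (597,122), (634,518) and (92,557). The red cap is at (475,379), with spokes visible at about 11, 1, 5 and 8 o'clock.

```bash
cat >> h.py <<'E'
from scipy.spatial.transform import Rotation as R
E
python3 - <<'E'
from h import *
Z=np.array([0,0,1.])
f=lambda x,y:((x+.5)/4.6-.5+190,(y+.5)/4.6-.5+110)
C=np.array([onplane("top",f(*p),.012*Z,Z) for p in [(67,157),(597,122),(634,518),(92,557)]])
print(C)
m=C.mean(0); d=(C[0]+C[3]-C[1]-C[2])/2; e=(C[0]+C[1]-C[2]-C[3])/2
print(m,np.linalg.norm(d),np.linalg.norm(e),np.degrees([np.arctan2(-d[0],d[1]),np.arctan2(e[1],e[0])]))
yaw=(np.arctan2(-d[0],d[1])*4+np.arctan2(e[1],e[0])*3)/7
S=R.from_euler('z',yaw).as_matrix(); hub=np.array([m[0],m[1],.18])
up,rt,n=[S@np.array(v) for v in([.819,0,.574],[0,-1,0],[-.574,0,.819])]
np.savez("g.npz",hub=hub,up=up,rt=rt,n=n,yaw=yaw)
# check: rim inner ellipse; red cap
for nm in("top","side"):
    im=cv2.imread(f"pics/{nm}0.png").astype(int);b,g,rr=im[...,0],im[...,1],im[...,2]
    M=((rr>150)&(g<70)&(b<80)).astype(np.uint8); k,l,s,c=cv2.connectedComponentsWithStats(M)
    for i in range(1,k):
        P=onplane(nm,c[i],hub,n)-hub
        print(nm,c[i],s[i,4],"r",np.hypot(P@up,P@rt),"ang",np.degrees(np.arctan2(P@rt,P@up)))
    D=((im.max(2)<60)).astype(np.uint8);u,v=proj(nm,hub).astype(int)
    print(nm,"hub",proj(nm,hub))
    k,l,s,c=cv2.connectedComponentsWithStats(D)
    i=max(range(1,k),key=lambda i:s[i,4] if np.hypot(*(c[i]-[u,v]))<30 else 0)
    cs,_=cv2.findContours((l==i).astype(np.uint8),cv2.RETR_EXTERNAL,cv2.CHAIN_APPROX_NONE)
    E=cv2.fitEllipse(max(cs,key=len));print("tyre",E,s[i]); print(onplane(nm,E[0],hub,n)-hub)
E
```

```text
[[ 0.7117  0.1457  0.012 ]
 [ 0.7402 -0.2522  0.012 ]
 [ 0.4426 -0.2739  0.012 ]
 [ 0.4136  0.1234  0.012 ]]
[ 0.577  -0.0642  0.012 ] 0.3986608583288776 0.2986536286965955 [4.1387 4.233 ]
top [293.2 192.2] 10 r 0.09987537411374013 ang 131.1809620461784
top hub [268.154  174.5856]
tyre ((7.362104415893555, 42.77173614501953), (12.393937110900879, 246.31723022460938), 2.601278781890869) [   0   47   16  137 1172]
[0.2977 0.6715 0.2424]
side [281.  173.5] 8 r 0.09990030756767358 ang 129.84798388266876
side hub [258.118  173.7162]Traceback (most recent call last):
  File "<stdin>", line 24, in <module>
cv2.error: OpenCV(4.12.0) /io/opencv/modules/imgproc/src/shapedescr.cpp:361: error: (-201:Incorrect size of input array) There should be at least 5 points to fit the ellipse in function 'fitEllipseNoDirect'
```

```bash
cat >> h.py <<'E'
g=np.load("g.npz");hub,up,rt,n=g["hub"],g["up"],g["rt"],g["n"]
def W(rad,deg,h): 
    a=np.radians(deg); return hub+rad*(np.cos(a)*up+np.sin(a)*rt)+h*n
E
python3 - <<'E'
from h import *
o=r.get_obs();R0=R.from_rotvec(o["orientation"]);print(R0.as_matrix())
for s in(1,-1):
    y=s*rt;z=-n;T=R.from_matrix(np.c_[np.cross(y,z),y,z]);print(s,(T*R0.inv()).as_rotvec()/np.pi, T.as_rotvec())
print(W(.064,-13,.13),(W(.064,-13,.13)-o["tcp_pos"])/.6)
E
```

```text
[[ 0.9718  0.2356 -0.0005]
 [ 0.2356 -0.9718  0.0016]
 [-0.0001 -0.0017 -1.    ]]
1 [ 0.0296 -0.1926 -0.051 ] [-2.9733 -0.1085 -0.9382]
-1 [-0.2831 -0.0451  0.9058] [-0.0923  2.5289  0.0291]
[ 0.5525 -0.0516  0.3223] [0.656  1.0065 0.1298]
```

{"op": "step_arm", "data": {
  "rows": [
    [0.1,0.2,0.2,0,0,0],
    [0.1,0.2,0.2,0,0,0],
    [0.1,0.2,0.2,0,0,0],
    [0.1,0.2,0.2,0,0,0],
    [0.1,0.2,0.2,0,0,0]
  ],
  "jaw": 1,
  "squeeze": 40
}}

```text
clock: 0.52
tcp_pos: [0.2228, -0.5334, 0.3698]
orientation: [3.114, 0.38, 0.006]
contact_force: [1.1, -0.9, 0.2]
grip_width: 0.0255
gripper_force: 0.0
```

{"op": "step_arm", "data": {
  "rows": [
    [0.2,0.28,0.06,0,0,0],
    [0.2,0.28,0.06,0,0,0],
    [0.2,0.28,0.06,0,0,0],
    [0.2,0.28,0.06,0,0,0],
    [0.2,0.28,0.06,0,0,0]
  ]
}}

```text
clock: 0.93
tcp_pos: [0.3386, -0.3675, 0.4009]
orientation: [-3.119, -0.371, 0.001]
contact_force: [1.5, -0.4, 0.1]
grip_width: 0.0
gripper_force: 0.0
```

{"op": "step_arm", "data": {
  "rows": [
    [0.2,0.27,0,0.015,-0.1,-0.025],
    [0.2,0.27,0,0.015,-0.1,-0.025],
    [0.2,0.27,0,0.015,-0.1,-0.025],
    [0.2,0.27,0,0.015,-0.1,-0.025],
    [0.2,0.27,0,0.015,-0.1,-0.025]
  ]
}}

```text
clock: 1.35
tcp_pos: [0.4581, -0.2053, 0.4006]
orientation: [-3.083, -0.243, -0.495]
contact_force: [1.1, -0.3, 0.5]
grip_width: 0.0002
gripper_force: 0.0
```

```bash
cat > st.py <<'E'
from h import *
import sys
# usage: st.py "rad deg h" ... : remaining shift and turn units, cumulative from current pose
o=r.get_obs();T=R.from_matrix(np.c_[np.cross(rt,-n),rt,-n]);p=o["tcp_pos"]
q=p-hub;a,b=q@up,q@rt
print("t",o["clock"],"r",np.hypot(a,b),"deg",np.degrees(np.arctan2(b,a)),"h",q@n,"F",o["contact_force"],"w",o["grip_width"])
print("turn",(T*R.from_rotvec(o["orientation"]).inv()).as_rotvec()/np.pi)
for s in sys.argv[1:]: print(s,np.round((W(*map(float,s.split()))-p)/.6,4))
E
python3 st.py ".064 -13 .13"
```

```text
t 1.35 r 0.13364353974137252 deg 80.93760333455062 h 0.2546260975373729 F [ 1.1246 -0.2675  0.5453] w 0.0002247714300528727
turn [ 0.0154 -0.0925 -0.0251]
.064 -13 .13 [ 0.1573  0.2561 -0.1305]
```

{"op": "step_arm", "data": {
  "rows": [
    [0.157,0.256,-0.13,0.0154,-0.0925,-0.0251],
    [0.157,0.256,-0.13,0.0154,-0.0925,-0.0251],
    [0.157,0.256,-0.13,0.0154,-0.0925,-0.0251],
    [0.157,0.256,-0.13,0.0154,-0.0925,-0.0251],
    [0.157,0.256,-0.13,0.0154,-0.0925,-0.0251]
  ]
}}

```text
clock: 1.77
tcp_pos: [0.5518, -0.0507, 0.3211]
orientation: [-2.973, -0.113, -0.937]
contact_force: [0.4, -0.8, 0.3]
grip_width: -0.0
gripper_force: 0.0
```

```bash
python3 - <<'E'
from h import *
a=[]
for nm,(x,y) in(("top",(190,110)),("side",(190,100))):
    im=eyes.grab_frame(nm)[:,:,::-1][y:y+130,x:x+160]; a.append(cv2.resize(im,None,fx=2.5,fy=2.5,interpolation=cv2.INTER_CUBIC))
cv2.imwrite("pics/two1.png",np.hstack(a))
E
python3 st.py ".064 -13 .13" ".062 -13 .05" ".062 -13 .0"
```

```text
t 1.8667 r 0.06417055308712866 deg -15.874385027666214 h 0.1284648088855802 F [-0.146  -0.589  -0.5857] w -0.0001386943876067462
turn [-0.0004 -0.001  -0.0027]
.064 -13 .13 [-0.0002 -0.0053  0.0028]
.062 -13 .05 [ 0.0735 -0.0007 -0.1083]
.062 -13 .0 [ 0.1212  0.0028 -0.1766]
```

View pics/two1.png

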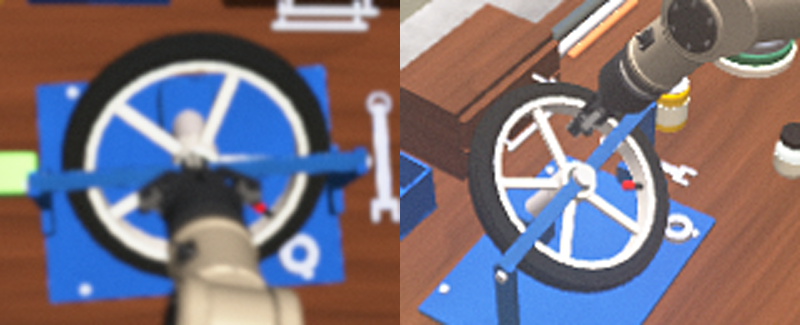

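The gripper is in the right place over the upper gap. I'll insert it now and watch the force.

{"op": "step_arm", "data": {
  "rows": [
    [0.03,-0.001,-0.044,0,0,0],
    [0.06,0,-0.088,0,0,0],
    [0.085,0.001,-0.125,0,0,0],
    [0.105,0.002,-0.153,0,0,0],
    [0.121,0.003,-0.177,0,0,0]
  ]
}}

```text
clock: 2.28
tcp_pos: [0.6251, -0.0528, 0.2144]
orientation: [-2.975, -0.109, -0.934]
contact_force: [-0.6, -0.5, 0.1]
grip_width: 0.0003
gripper_force: 0.0
```

```bash
python3 st.py ".062 -6 0" ".062 1 0" ".062 8 0" ".062 15 0" ".062 22 0" ".062 29 0"  ".062 36 0"  ".062 42 0"   ".062 48 0"  ".062 53 0"  ".062 58 0"
```

```text
t 2.2833 r 0.0602119624202512 deg -7.502256082965786 h 0.00012917275930656176 F [-0.607  -0.4731  0.0566] w 0.0003064392302773094
turn [ 0.0003 -0.0008 -0.0001]
.062 -6 0 [ 0.003  -0.0021  0.0017]
.062 1 0 [ 0.0044 -0.0146  0.002 ]
.062 8 0 [ 0.0045 -0.0272  0.0015]
.062 15 0 [ 0.0033 -0.0397  0.    ]
.062 22 0 [ 0.0009 -0.0519 -0.0023]
.062 29 0 [-0.0027 -0.0636 -0.0054]
.062 36 0 [-0.0075 -0.0746 -0.0093]
.062 42 0 [-0.0124 -0.0834 -0.0132]
.062 48 0 [-0.0181 -0.0915 -0.0176]
.062 53 0 [-0.0234 -0.0976 -0.0216]
.062 58 0 [-0.0291 -0.1031 -0.0258]
```

{"op": "step_arm", "data": {
  "rows": [
    [0.004,-0.0146,0.002,0,0,0],
    [0.0045,-0.0272,0.0015,0,0,0],
    [0.003,-0.0397,0,0,0,0],
    [0.001,-0.052,-0.002,0,0,0],
    [-0.003,-0.0636,-0.005,0,0,0]
  ]
}}

```text
clock: 2.7
tcp_pos: [0.6234, -0.0891, 0.2135]
orientation: [-2.972, -0.113, -0.938]
contact_force: [0.9, 4.9, -0.4]
grip_width: -0.0002
gripper_force: 1.9
```

{"op": "step_arm", "data": {
  "rows": [
    [-0.005,-0.011,-0.004,0,0,0],
    [-0.01,-0.02,-0.008,0,0,0],
    [-0.0155,-0.028,-0.0125,0,0,0],
    [-0.021,-0.034,-0.0165,0,0,0],
    [-0.0265,-0.0395,-0.0205,0,0,0]
  ]
}}

```text
clock: 3.12
tcp_pos: [0.6081, -0.1133, 0.202]
orientation: [-2.972, -0.112, -0.941]
contact_force: [2.9, 4.1, 0.7]
grip_width: -0.0003
gripper_force: 1.8
```

```bash
cat > ang.py <<'E'
from h import *
for nm in("top","side"):
    im=eyes.grab_frame(nm)[:,:,::-1].astype(int);b,g_,rr=im[...,0],im[...,1],im[...,2]
    M=((rr>130)&(g_<75)&(b<80)).astype(np.uint8);k,l,s,c=cv2.connectedComponentsWithStats(M)
    for i in range(1,k):
        P=onplane(nm,c[i],hub,n)-hub;q=np.hypot(P@up,P@rt)
        if .08<q<.12: print(nm,c[i],s[i,4],"r",q,"stem deg",np.degrees(np.arctan2(P@rt,P@up)))
E
python3 ang.py; python3 st.py ".062 53 0" ".062 53 .04" ".062 53 .1"
```

```text
top [268.5 203.5] 12 r 0.09954937236795874 stem deg -178.89030532436848
side [276.5 193.5] 8 r 0.09789287382948948 stem deg -177.9503827422874
t 3.2167 r 0.06222951128351298 deg 57.94769522178158 h 0.0021469007758465023 F [0.3776 0.2147 0.8499] w 1.5303969192299929e-06
turn [ 0.0002 -0.0004  0.0001]
.062 53 0 [0.0075 0.0059 0.0012]
.062 53 .04 [-0.0307  0.0032  0.0558]
.062 53 .1 [-0.0879 -0.001   0.1377]
```

Stem is now near −178°, so that push turned the wheel 51°. Next I back off, retract, and insert behind the next spoke (gap −70..2°).

{"op": "step_arm", "data": {
  "rows": [
    [0.007,0.006,0.001,0,0,0],
    [-0.01,0.005,0.028,0,0,0],
    [-0.0307,0.003,0.056,0,0,0],
    [-0.05,0.001,0.083,0,0,0],
    [-0.066,0,0.107,0,0,0]
  ]
}}

```text
clock: 3.63
tcp_pos: [0.5674, -0.113, 0.2663]
orientation: [-2.973, -0.112, -0.937]
contact_force: [-0.6, -1.3, 0.2]
grip_width: -0.0002
gripper_force: 0.0
```

```bash
python3 st.py ".062 -34 .075" ".062 -34 .0"
```

```text
t 3.6333 r 0.06165893593942296 deg 51.05293890033015 h 0.0781841349265986 F [-0.5761 -1.3455  0.2   ] w -0.00023071386424886387
turn [ 0.0002 -0.0003 -0.0007]
.062 -34 .075 [0.0102 0.1388 0.0078]
.062 -34 .0 [ 0.0818  0.144  -0.0946]
```

{"op": "step_arm", "data": {
  "rows": [
    [0.004,0.06,0.004,0,0,0],
    [0.008,0.11,0.006,0,0,0],
    [0.01,0.139,0.008,0,0,0],
    [0.01,0.139,0.008,0,0,0],
    [0.01,0.139,0.008,0,0,0]
  ]
}}

```text
clock: 4.05
tcp_pos: [0.574, -0.029, 0.2711]
orientation: [-2.973, -0.115, -0.939]
contact_force: [0.8, 0.2, -0.2]
grip_width: 0.0002
gripper_force: 0.0
```

{"op": "step_arm", "data": {
  "rows": [
    [0.018,0.001,-0.026,0,0,0],
    [0.036,0.003,-0.051,0,0,0],
    [0.054,0.004,-0.077,0,0,0],
    [0.0716,0.005,-0.102,0,0,0],
    [0.0716,0.005,-0.102,0,0,0]
  ]
}}

```text
clock: 4.47
tcp_pos: [0.6168, -0.0274, 0.2061]
orientation: [-2.975, -0.111, -0.931]
contact_force: [-0.0, 0.4, -0.0]
grip_width: 0.0
gripper_force: 0.0
```

```bash
python3 ang.py; python3 st.py ".062 -24 0" ".062 -16 0" ".062 -9 0" ".062 -2 0" ".062 5 0" ".062 12 0" ".062 19 0" ".062 26 0" ".062 33 0" ".062 39 0" ".062 44 0" ".062 49 0" ".062 53 0" ".062 56 0" ".062 58 0"
```

```text
side [276.6667 193.6667] 9 r 0.09875621878108035 stem deg -177.9733488033108
t 4.5667 r 0.0612505173060503 deg -33.91990200216528 h -0.0007474643542674011 F [ 0.3979 -0.5634  0.4362] w -3.284695611952965e-05
turn [ 0.0002 -0.0006 -0.0006]
.062 -24 0 [ 0.0083 -0.0144  0.0066]
.062 -16 0 [ 0.0133 -0.0276  0.0094]
.062 -9 0 [ 0.0164 -0.0397  0.011 ]
.062 -2 0 [ 0.0184 -0.0522  0.0117]
.062 5 0 [ 0.019  -0.0648  0.0115]
.062 12 0 [ 0.0184 -0.0773  0.0104]
.062 19 0 [ 0.0165 -0.0896  0.0085]
.062 26 0 [ 0.0134 -0.1016  0.0057]
.062 33 0 [ 0.0091 -0.1129  0.0022]
.062 39 0 [ 0.0046 -0.122  -0.0015]
.062 44 0 [ 0.0002 -0.1291 -0.0049]
.062 49 0 [-0.0047 -0.1357 -0.0087]
.062 53 0 [-0.0089 -0.1405 -0.0119]
.062 56 0 [-0.0123 -0.1439 -0.0144]
.062 58 0 [-0.0146 -0.1461 -0.0162]
```

{"op": "step_arm", "data": {
  "rows": [
    [0.0083,-0.0144,0.0066,0,0,0],
    [0.0133,-0.0276,0.0094,0,0,0],
    [0.0164,-0.0397,0.011,0,0,0],
    [0.0184,-0.0522,0.0117,0,0,0],
    [0.019,-0.0648,0.0115,0,0,0]
  ]
}}

```text
clock: 4.98
tcp_pos: [0.6276, -0.0648, 0.2172]
orientation: [-2.971, -0.113, -0.939]
contact_force: [-1.8, 5.0, -1.8]
grip_width: 0.0002
gripper_force: 2.2
```

{"op": "step_arm", "data": {
  "rows": [
    [-0.0006,-0.0125,-0.0011,0,0,0],
    [-0.0025,-0.0248,-0.003,0,0,0],
    [-0.0056,-0.0368,-0.0058,0,0,0],
    [-0.01,-0.0481,-0.0093,0,0,0],
    [-0.0144,-0.0572,-0.013,0,0,0]
  ]
}}

```text
clock: 5.4
tcp_pos: [0.6197, -0.1002, 0.2099]
orientation: [-2.972, -0.112, -0.942]
contact_force: [0.2, 4.6, 1.0]
grip_width: -0.0001
gripper_force: 1.8
```

{"op": "step_arm", "data": {
  "rows": [
    [-0.0044,-0.007,-0.0034,0,0,0],
    [-0.0093,-0.0137,-0.0072,0,0,0],
    [-0.0135,-0.0185,-0.0104,0,0,0],
    [-0.0169,-0.0219,-0.0129,0,0,0],
    [-0.0192,-0.0241,-0.0147,0,0,0]
  ]
}}

```text
clock: 5.82
tcp_pos: [0.6078, -0.1153, 0.1996]
orientation: [-2.974, -0.11, -0.939]
contact_force: [1.7, 3.0, 2.0]
grip_width: -0.0001
gripper_force: 1.6
```

```bash
python3 ang.py; python3 st.py ".062 53 0" ".062 53 .04" ".062 53 .075"
```

```text
side [249.5 195. ] 4 r 0.09569538958376143 stem deg -105.86613380573176
t 5.9167 r 0.06272384348772593 deg 58.41769486501594 h 0.0004618983074995604 F [1.3522 1.8328 0.9154] w 3.007266308912991e-05
turn [ 0.0004 -0.0003 -0.0001]
.062 53 0 [0.0061 0.007  0.0036]
.062 53 .04 [-0.0321  0.0042  0.0582]
.062 53 .075 [-0.0655  0.0018  0.106 ]
```

Stem is at −106°, so another 72° to the spoke-by-spoke pattern. I repeat the same cycle.

{"op": "step_arm", "data": {
  "rows": [
    [0.006,0.007,0.0036,0,0,0],
    [-0.012,0.005,0.03,0,0,0],
    [-0.032,0.004,0.058,0,0,0],
    [-0.05,0.003,0.083,0,0,0],
    [-0.0655,0.002,0.106,0,0,0]
  ]
}}

```text
clock: 6.33
tcp_pos: [0.5678, -0.1132, 0.2634]
orientation: [-2.974, -0.112, -0.935]
contact_force: [0.1, -0.1, 0.0]
grip_width: 0.0002
gripper_force: 0.0
```

{"op": "step_arm", "data": {
  "rows": [
    [0.004,0.06,0.004,0,0,0],
    [0.008,0.11,0.006,0,0,0],
    [0.01,0.139,0.008,0,0,0],
    [0.01,0.139,0.008,0,0,0],
    [0.01,0.139,0.008,0,0,0]
  ]
}}

```text
clock: 6.75
tcp_pos: [0.5745, -0.0294, 0.2682]
orientation: [-2.974, -0.114, -0.938]
contact_force: [-0.4, -0.3, -0.7]
grip_width: -0.0002
gripper_force: 0.0
```

```bash
python3 ang.py; python3 st.py ".062 -34 .075" ".062 -34 .0"
```

```text
side [249.6667 195.    ] 3 r 0.095339565665016 stem deg -106.20649197094086
t 6.85 r 0.060302966576952784 deg -33.70456785391718 h 0.07187177593365339 F [0.1081 0.2928 0.0846] w -0.0001376935520919528
turn [ 0.0004 -0.0004 -0.0002]
.062 -34 .075 [-0.0015  0.0019  0.0055]
.062 -34 .0 [ 0.0701  0.0071 -0.0969]
```

{"op": "step_arm", "data": {
  "rows": [
    [0.018,0.002,-0.024,0,0,0],
    [0.036,0.004,-0.048,0,0,0],
    [0.053,0.006,-0.073,0,0,0],
    [0.07,0.007,-0.097,0,0,0],
    [0.07,0.007,-0.097,0,0,0]
  ]
}}

```text
clock: 7.27
tcp_pos: [0.6166, -0.0266, 0.2066]
orientation: [-2.975, -0.11, -0.931]
contact_force: [-1.1, 0.5, -0.6]
grip_width: -0.0003
gripper_force: 0.0
```

{"op": "step_arm", "data": {
  "rows": [
    [0.0083,-0.0144,0.0066,0,0,0],
    [0.0133,-0.0276,0.0094,0,0,0],
    [0.0164,-0.0397,0.011,0,0,0],
    [0.0184,-0.0522,0.0117,0,0,0],
    [0.019,-0.0648,0.0115,0,0,0]
  ]
}}

```text
clock: 7.68
tcp_pos: [0.6273, -0.0636, 0.2166]
orientation: [-2.971, -0.113, -0.936]
contact_force: [-0.9, 5.2, -0.7]
grip_width: 0.0
gripper_force: 2.2
```

{"op": "step_arm", "data": {
  "rows": [
    [-0.0006,-0.0125,-0.0011,0,0,0],
    [-0.0025,-0.0248,-0.003,0,0,0],
    [-0.0056,-0.0368,-0.0058,0,0,0],
    [-0.01,-0.0481,-0.0093,0,0,0],
    [-0.0144,-0.0572,-0.013,0,0,0]
  ]
}}

```text
clock: 8.1
tcp_pos: [0.6195, -0.0989, 0.2096]
orientation: [-2.971, -0.112, -0.94]
contact_force: [0.0, 4.2, 1.4]
grip_width: 0.0002
gripper_force: 1.8
```

{"op": "step_arm", "data": {
  "rows": [
    [-0.0044,-0.007,-0.0034,0,0,0],
    [-0.0093,-0.0137,-0.0072,0,0,0],
    [-0.0135,-0.0185,-0.0104,0,0,0],
    [-0.0169,-0.0219,-0.0129,0,0,0],
    [-0.0192,-0.0241,-0.0147,0,0,0]
  ]
}}

```text
clock: 8.52
tcp_pos: [0.6077, -0.1142, 0.2001]
orientation: [-2.974, -0.11, -0.939]
contact_force: [0.7, 3.5, 1.2]
grip_width: 0.0
gripper_force: 1.6
```

```bash
python3 ang.py; python3 st.py ".062 53 0" ".062 53 .04" ".062 53 .09"
```

```text
top [248.3636 150.2727] 11 r 0.09870129473239625 stem deg -33.70939093651055
side [234.3077 166.0769] 13 r 0.09589463206457474 stem deg -32.16893032776177
t 8.6167 r 0.06193761169528213 deg 57.64733745025962 h 0.000862247203463862 F [-0.4484  1.8445  1.4351] w -9.215635054018452e-05
turn [ 0.0004 -0.0003 -0.0001]
.062 53 0 [0.0062 0.0051 0.0028]
.062 53 .04 [-0.032   0.0024  0.0574]
.062 53 .09 [-0.0797 -0.0011  0.1257]
```

Stem at −33°. For the last push I insert at a smaller radius, r=54 mm, to stay clear of the stem's inner end at 89 mm.

{"op": "step_arm", "data": {
  "rows": [
    [0.006,0.005,0.003,0,0,0],
    [-0.012,0.004,0.03,0,0,0],
    [-0.032,0.002,0.057,0,0,0],
    [-0.056,0,0.092,0,0,0],
    [-0.0797,-0.001,0.1257,0,0,0]
  ]
}}

```text
clock: 9.03
tcp_pos: [0.5612, -0.1141, 0.2731]
orientation: [-2.974, -0.111, -0.935]
contact_force: [0.4, -1.0, -0.4]
grip_width: 0.0
gripper_force: 0.0
```

```bash
python3 ang.py; python3 st.py ".054 -29 .09" ".054 -29 .0"
```

```text
top [249. 150.] 11 r 0.09826829343166446 stem deg -32.56895107039324
side [234.5 166. ] 10 r 0.09519666306276701 stem deg -31.848026013561146
t 9.1333 r 0.06483697563877519 deg 53.82623783852764 h 0.08879647245006053 F [-0.1885 -0.1811 -0.8127] w -4.3401836241649054e-05
turn [0.0007 0.0004 0.0018]
.054 -29 .09 [0.0015 0.1313 0.0103]
.054 -29 .0 [ 0.0874  0.1376 -0.1126]
```

{"op": "step_arm", "data": {
  "rows": [
    [0.0005,0.06,0.004,0,0,0],
    [0.001,0.11,0.008,0,0,0],
    [0.0015,0.131,0.01,0,0,0],
    [0.0015,0.131,0.01,0,0,0],
    [0.0015,0.131,0.01,0,0,0]
  ]
}}

```text
clock: 9.55
tcp_pos: [0.5629, -0.0349, 0.2786]
orientation: [-2.974, -0.114, -0.938]
contact_force: [-0.2, -0.4, -0.0]
grip_width: 0.0001
gripper_force: 0.0
```

```bash
python3 st.py ".054 -29 .09" ".054 -29 .0"
```

```text
t 9.55 r 0.055799078876615844 deg -32.92574314462886 h 0.08755902065409955 F [-0.2274 -0.3915 -0.007 ] w 0.00011718306575359824
turn [ 0.0006 -0.0001 -0.001 ]
.054 -29 .09 [-0.0013 -0.007   0.0037]
.054 -29 .0 [ 0.0846 -0.0008 -0.1191]
```

{"op": "step_arm", "data": {
  "rows": [
    [0.02,-0.001,-0.029,0,0,0],
    [0.04,-0.001,-0.058,0,0,0],
    [0.063,-0.001,-0.089,0,0,0],
    [0.0846,-0.001,-0.119,0,0,0],
    [0.0846,-0.001,-0.119,0,0,0]
  ]
}}

```text
clock: 9.97
tcp_pos: [0.6138, -0.0367, 0.2028]
orientation: [-2.976, -0.111, -0.929]
contact_force: [-0.6, 0.1, -0.1]
grip_width: 0.0
gripper_force: 0.0
```

```bash
python3 ang.py; python3 st.py ".054 -24 0" ".054 -19 0" ".054 -14 0" ".054 -10 0" ".054 -6 0" ".054 -2 0" ".054 2 0" ".054 5 0" ".054 8 0" ".054 11 0" ".054 14 0" ".054 17 0"
```

```text
top [248.9 149.8] 10 r 0.09894442949248537 stem deg -32.4940514900449
side [234.4167 166.    ] 12 r 0.0955129632738666 stem deg -31.910768392541307
t 10.0667 r 0.0529499756230361 deg -28.806907699306592 h -0.0006254053957119187 F [-1.3706  0.6535  0.4139] w 0.00014095627701607379
turn [ 0.0001 -0.0008 -0.0006]
.054 -24 0 [ 0.0038 -0.0057  0.0037]
.054 -19 0 [ 0.0067 -0.0128  0.0053]
.054 -14 0 [ 0.0091 -0.0201  0.0066]
.054 -10 0 [ 0.0106 -0.0262  0.0074]
.054 -6 0 [ 0.0118 -0.0323  0.0079]
.054 -2 0 [ 0.0126 -0.0386  0.0081]
.054 2 0 [ 0.0131 -0.0448  0.0081]
.054 5 0 [ 0.0132 -0.0495  0.0079]
.054 8 0 [ 0.0131 -0.0542  0.0076]
.054 11 0 [ 0.0128 -0.0589  0.0072]
.054 14 0 [ 0.0123 -0.0636  0.0066]
.054 17 0 [ 0.0116 -0.0682  0.0059]
```

{"op": "step_arm", "data": {
  "rows": [
    [0.0067,-0.0128,0.0053,0,0,0],
    [0.0091,-0.0201,0.0066,0,0,0],
    [0.0106,-0.0262,0.0074,0,0,0],
    [0.0118,-0.0323,0.0079,0,0,0],
    [0.0126,-0.0386,0.0081,0,0,0]
  ]
}}

```text
clock: 10.48
tcp_pos: [0.6207, -0.0587, 0.2131]
orientation: [-2.971, -0.111, -0.939]
contact_force: [-1.5, 5.1, -2.3]
grip_width: -0.0001
gripper_force: 2.3
```

```bash
python3 ang.py; python3 st.py ".054 2 0" ".054 5 0" ".054 8 0" ".054 11 0" ".054 14 0" ".054 17 0"
```

```text
top [257.6364 145.5455] 11 r 0.09860258936820679 stem deg -16.137743147035277
side [236.3333 158.5   ] 12 r 0.09670145463489853 stem deg -12.866555705719096
t 10.5833 r 0.055079703795941425 deg -0.41718029217772784 h 0.0018263973471876844 F [-0.3218  1.9024 -0.2496] w 0.0001505624108983714
turn [0.0001 0.0003 0.0003]
.054 2 0 [ 0.0005 -0.0038 -0.0035]
.054 5 0 [ 0.0006 -0.0085 -0.0037]
.054 8 0 [ 0.0005 -0.0132 -0.004 ]
.054 11 0 [ 0.0002 -0.0179 -0.0045]
.054 14 0 [-0.0003 -0.0225 -0.005 ]
.054 17 0 [-0.001  -0.0271 -0.0058]
```

{"op": "step_arm", "data": {
  "rows": [
    [0.0005,-0.004,-0.001,0,0,0],
    [0.0005,-0.0075,-0.0013,0,0,0],
    [0.0004,-0.011,-0.0017,0,0,0],
    [0.0003,-0.0145,-0.002,0,0,0],
    [0.0002,-0.0175,-0.0025,0,0,0]
  ]
}}

```text
clock: 11.0
tcp_pos: [0.6216, -0.0694, 0.2116]
orientation: [-2.972, -0.111, -0.941]
contact_force: [-0.9, 4.1, 1.5]
grip_width: 0.0003
gripper_force: 2.0
```

```bash
python3 ang.py; python3 st.py ".054 11 0" ".054 14 0"; python3 - <<'E'
from h import *
a=[]
for nm,(x,y) in(("top",(200,100)),("side",(200,110))):
    im=np.ascontiguousarray(eyes.grab_frame(nm)[:,:,::-1][y:y+100,x:x+130]);a.append(cv2.resize(im,None,fx=3,fy=3,interpolation=cv2.INTER_CUBIC))
    print(nm,proj(nm,W(.105,0,0)),[(proj(nm,W(.105,0,0))-[x,y])*3], (proj(nm,hub)-[x,y])*3)
cv2.imwrite("pics/two2.png",np.hstack(a))
E
```

```text
top [264.3636 143.8182] 11 r 0.09892586374367317 stem deg -4.574550279584672
side [238.4545 154.9091] 11 r 0.09765627276051236 stem deg -2.139569585655123
t 11.1 r 0.0548171481186706 deg 9.944889400844852 h 0.0004344940007321175 F [-0.8565  3.4488  1.9961] w -0.00014387567342098265
turn [ 0.0002  0.0004 -0.0001]
.054 11 0 [-0.0008 -0.0015 -0.0015]
.054 14 0 [-0.0013 -0.0061 -0.0021]
top [267.0337 141.534 ] [array([201.101, 124.602])] [204.4621 223.7567]
side [237.5513 152.8305] [array([112.654 , 128.4914])] [174.3541 191.1485]
```

View pics/two2.png

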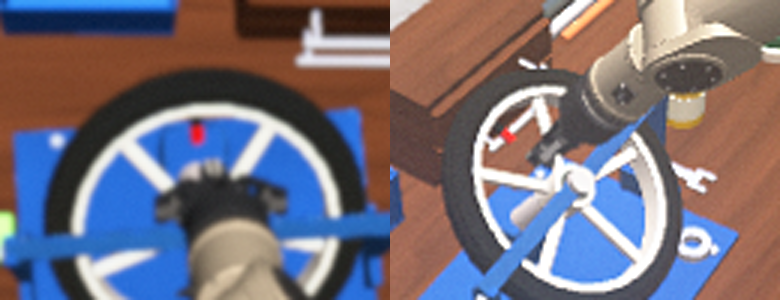

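The stem stands near the top at about −3.4° (top view crop (196,131), expected about (201,128)). One small nudge, then withdraw.

{"op": "step_arm", "data": {
  "rows": [
    [0,-0.0015,-0.0002,0,0,0],
    [-0.0002,-0.003,-0.0004,0,0,0],
    [-0.0004,-0.0045,-0.0006,0,0,0],
    [-0.0004,-0.005,-0.0006,0,0,0],
    [-0.0004,-0.005,-0.0006,0,0,0]
  ]
}}

```text
clock: 11.62
tcp_pos: [0.6212, -0.0731, 0.2105]
orientation: [-2.973, -0.11, -0.939]
contact_force: [-0.6, 4.5, 1.9]
grip_width: -0.0001
gripper_force: 1.7
```

```bash
python3 ang.py; python3 st.py ".054 8 0" ".054 8 .05" ".054 8 .12"
```

```text
top [267.     143.6923] 13 r 0.09845301624887193 stem deg -0.1794156229922579
side [239.4545 154.4545] 11 r 0.09612609065221965 stem deg 0.5767744942731942
t 11.7167 r 0.05450812198179334 deg 12.831463868713001 h 5.895972851755577e-05 F [-0.7697  3.3256  1.9278] w -0.00014024280657542475
turn [ 0.0002  0.0001 -0.0002]
.054 8 0 [-0.      0.0077  0.0002]
.054 8 .05 [-0.0477  0.0042  0.0685]
.054 8 .12 [-0.1145 -0.0007  0.164 ]
```

{"op": "step_arm", "data": {
  "rows": [
    [0,0.005,0,0,0,0],
    [0,0.009,0,0,0,0],
    [-0.024,0.007,0.034,0,0,0],
    [-0.048,0.005,0.068,0,0,0],
    [-0.08,0.002,0.115,0,0,0]
  ]
}}

```text
clock: 12.13
tcp_pos: [0.5788, -0.0712, 0.2703]
orientation: [-2.974, -0.11, -0.936]
contact_force: [-1.0, -1.2, 0.8]
grip_width: 0.0001
gripper_force: 0.0
```

{"op": "step_arm", "data": {
  "rows": [
    [-0.04,0,0.06,0,0,0],
    [-0.08,0,0.12,0,0,0],
    [-0.08,0,0.15,0,0,0],
    [-0.08,0,0.15,0,0,0],
    [-0.08,0,0.15,0,0,0]
  ]
}}

```text
clock: 12.55
tcp_pos: [0.5291, -0.0847, 0.3292]
orientation: [-3.009, -0.077, -0.878]
contact_force: [-1.4, 0.2, -0.0]
grip_width: 0.0001
gripper_force: 0.0
```

{"op": "step_arm", "data": {
  "rows": [
    [0,0,0,0,0,0],
    [0,0,0,0,0,0],
    [0,0,0,0,0,0]
  ]
}}

```text
clock: 12.8
tcp_pos: [0.5298, -0.0846, 0.3288]
orientation: [-3.011, -0.079, -0.879]
contact_force: [0.5, 0.3, 0.1]
grip_width: 0.0001
gripper_force: 0.0
```

```bash
python3 ang.py; python3 st.py; python3 - <<'E'
from h import *
cv2.imwrite("pics/end.png",np.hstack([eyes.grab_frame(k)[90:250,60:440,::-1] for k in("top","side")]))
E
```

```text
top [267.     143.6923] 13 r 0.09845301624887193 stem deg -0.1794156229922579
side [239.3333 153.9167] 12 r 0.09778300483838644 stem deg 1.3317472156672288
t 12.9 r 0.04841325962514853 deg 19.378489818384566 h 0.14956519295625745 F [-0.2339  0.47   -0.7773] w -3.825697155064204e-06
turn [ 0.0033 -0.0135  0.007 ]
```

View pics/end.png

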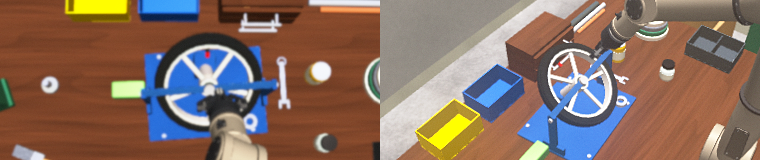

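The red cap is at the top of the wheel (crop (207,53)), the gripper is clear, and nothing else on the bench has shifted. I'm handing in.

```bash
python3 -c "
from bench import r
print(r.hand_in())"
```

```text
the job is handed in; nothing more can be done
None
```

I turned the wheel clockwise with four spoke pushes until the valve stem stood within about 1° of straight up, then moved the gripper clear and handed the job in at about 13 s; the hand-in returned no verdict.

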